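# Find the clear card slot with a slot gauge

## Robot

A 6-joint arm with a two-finger parallel gripper is mounted at the origin on the work surface. World frame = base frame: x ahead of the robot, y to its left, z up, the work surface at z = 0. Lengths are in m, angles in rad, forces in N, time in s.
With the tool pointing down it reaches from about 0.225 to 0.875 m from the base axis. Payload 3.4 kg.
Tool frame: the origin (TCP) lies midway between the tips of the shut fingers; the grasp point (between the pads) lies 19 mm behind it; z points along the fingers, y is the line along which they close (so a half turn about z gives the same grasp; the last joint's range is limited). The gripper opens to 85 mm and grips with 20 to 120 N. Pads are 22 mm wide; open, the fingers measure 114 mm over their backs; the gripper's body (76 mm by 85 mm) begins 54 mm behind the grasp point. The pads swing forward as they close: fully open they stand 13 mm farther back than shut.
Start: joints at [-1.371, 0.276, 1.505, -0, 1.361, -0.121], TCP at [0.181, -0.546, 0.231] pointing down, gripper open.
Joint ranges: [-2.89, 2.89], [-0.75, 2.08], [0.22, 2.7], [-1.18, 4.32], [0.11, 2.71], [-2.7, 2.7]. Speed limits (rad/s): [2.57, 2.57, 3.14, 3.14, 3.14, 3.14].

## Interface

Orientations are given as a unit quaternion [x, y, z, w].
In Python, from rig import env gives the robot as it stands.
- The arm moves only by the shell command python3 -m jog 'ROWS'. ROWS is JSON, a list that holds one entry, the list of rows, each a list of 5 numbers: the shift along the tool's x, y, z in mm, then the turn about the tool's z in rad, then the closure in counts, from 0 (fully open) to 255 (shut). A call has 1 to 12 rows; each row shifts and turns the commanded pose from where the row before left it, along the tool's axes as they then stand; what a row does not reach is not made up. A row lasts 1/10 s, in which the tool goes at most 50 mm and 8.59 degrees, less where a joint would pass 70% of its speed; a pose out of reach is approached as far as the arm can. A call with a gripper value outside its range is refused whole. The fingers move at their own pace and stop on an object; the grip force is fixed at half the most. Time passes only in rows, so rows that do not move let the fingers close. It gives the time, the measured TCP pose, the force, the opening and the grip force at its end, in the units of the state.
- env.state(): the state, without advancing time (a new reading comes with each control period).
- env.capture(name): name is "side" or "top" or "wrist"; returns the picture (420x560x3 uint8, red, green, blue); there is no depth.
- env.camera_model(name): a dict with "vertical_fov" (degrees; the focal length in pixels is half the picture's height over the tangent of half this angle, whatever the lens; pixels are square), "cx", "cy" (the principal point, pixels), "k1" (the pictures are not rectified: a ray, as slopes to the right and down, at radius r is drawn at 1 + k1 r^2 times it, then the intrinsics apply), "origin" and "attitude" of the camera in the world; the wrist camera has in their place "T_tool_cam" (4x4, takes a point from camera to tool coordinates, whose origin is the TCP and whose axes are the flange's). Camera axes: x right, y up, looking along -z (the intrinsics and any distortion apply to the point x, -y, -z); pixel columns grow to the right and rows downward; lengths in m; the calibration is good to about 2 mm. A picture is of the moment at which its call begins: read the wrist's pose just before it. camera_model takes no time and is no camera call.
- env.job_done(): hands the job in; it is judged then, once.
Trained networks look in the newest picture that a camera, given by its name, has taken for a name from the list of things; names that differ only in an ending like _2 or _b are one class to them, and where a whole thing is asked for, a point or a joint stands for the part that bears it (a point fixed in the world has none). Each returns a list of dicts, best first, with "conf" (0 to 1); they miss things now and then, are a little off and sometimes report something else, mostly with a low value. They report only what shows in the picture. A call takes as long as a camera call. They do not tell look-alikes from the thing itself.
- env.look_for(camera, name): "point" ([x, y, z] in m, in world coordinates, good to about 4 mm: the middle of the surface that is visible of it).
- env.outline_of(camera, name): "pixels" (420x560 bool, what is visible of it).
- env.mark_of(camera, name): "point" ([x, y, z] in m, in world coordinates, good to about 4 mm: a listed point, or the origin of a listed thing).
The state is a dict: "clock": time; "qpos": joint angles; "joint_vel": joint speeds; "effort": joint torques, N m; "tcp_pos": TCP position; "tcp_rot": TCP orientation; "wrist_force": force on the tool from outside, world axes, zero at the start; "torque": the same for the moment, N m; "gripper_width": finger opening in m; "grip_force": force on a finger pad.
Only numpy, scipy, OpenCV 4.12 (cv2) and the standard library are available. Lean on these libraries where they do the work, as an engineer would, in place of code of your own. Each camera call takes 0.05 s, during which the arm holds its last target. There are 200 camera calls.

## Task

One of the two card slots of the test chassis is blocked inside by a bent guide. Take the narrow-bladed slot gauge and gently try it in the slots, never forcing it, and leave it pushed fully home in the slot that takes it; only then throw the selector toggle on the chassis roof fully over towards that slot. Let go, and leave the other things on the bench where they are.

Things in the scene. Friction and masses are not known exactly. Their poses are not given: they have to be found in the camera images.
- gauge_handle (a point): Centre of the upright black handle of the narrow gauge (loose, about 80 g, lies on its flat blade). Handle: 26 mm along x, 18 mm across y, from 4 to 54 mm above the gauge's underside; this point is 29 mm above the underside. z up, x along the blade to its tip. A steel shoulder, 24 mm wide, 18 mm high, has its front face 30 mm ahead of this point.
- gauge_tip (a point): Tip end of the narrow gauge's steel blade, mid-thickness (2 mm above the underside), 80 mm ahead (+x) of the handle's centre. The blade is 4 mm thick, 24 mm wide and runs under the whole gauge; the 50 mm ahead of the shoulder enter a slot.
- wide_gauge: Look-alike gauge with the same handle but a 46 mm wide blade, too wide for the slots: leave alone. Origin at its underside, below its handle's centre; blade along +x to 80 mm ahead.
- chassis: Fixed aluminium test chassis. Origin at bench height below the middle of its front face; x points into the chassis (away from the robot), y to its left, z up. Box 180 mm wide (y), 110 mm deep (x 0 to 110), 78 mm high; in front its base goes on as a flat sill 30 mm high (x -80 to 0). Small wire handles stand 22 mm out of the face at y +-83 mm. Both slots open in the face, on the sill.
- left_slot (a point): Mouth of the left slot: middle of its floor, level with the sill (30 mm high), chassis x 0, y +50 mm; axes as the chassis. 29 mm wide, 8 mm high, along chassis x. The clear slot takes the blade level, 50 mm, until the shoulder meets the face; the blocked one stops it hard 17 mm in; nothing outside shows which. Ribs 7 mm high flank each mouth for 21 mm, flaring from 29 to 40 mm apart.
- right_slot (a point): The same for the right slot: middle of its floor at the mouth, chassis x 0, y -50 mm, 30 mm above the bench.
- selector (a joint): Angle of the selector toggle (rad): 0 upright, +0.6 at its stop towards the left slot (chassis +y), -0.6 at its stop towards the right slot (chassis -y). It starts near upright and stays where it is left; about 1.5 N at the tip moves it.
- selector_tip (a point): Centre of the 18 mm black ball at the tip of the toggle, 55 mm from its pivot; the stem is 10 mm thick. The pivot lies 60 mm behind the front face, on the chassis centre line, 84 mm above the bench; its axis is chassis x.
- wire_spool: small white wire spool standing on its flange, 52 mm across, 26 mm high; origin under its centre (leave alone)
- solder_reel: flat solder reel, 60 mm across, 26 mm high; origin under its centre (leave alone)
- multimeter: black hand multimeter lying flat, 130 x 70 x 32 mm; origin under its centre (leave alone)
- jar: amber glass jar with steel lid, 66 mm across, 100 mm high; origin under its centre (leave alone)
- screwdriver: screwdriver with red handle, 180 mm long, lying flat; origin near the middle of its length (leave alone)
- mouse: grey computer mouse, 100 x 58 x 30 mm; origin under its centre (leave alone)
Things that resemble listed ones, but are neither listed nor needed, are in the scene too. What is shaped like the part that bears gauge_handle but purple is not meant.

How it is judged:
On the way, in this order (a step that is already met when the one before it is completed fails the run):
1. the gauge is lifted clear of the bench (height (world z) of gauge_handle above 0.055 m), for 0.2 s.
2. the gauge is fully home in a slot while the toggle is still about upright (((x of gauge_tip in the frame of chassis between 0.045 and 0.056 m and y of gauge_tip in the frame of chassis between 0.042 and 0.058 m and z of gauge_tip in the frame of chassis between 0.029 and 0.038 m and z of gauge_handle in the frame of chassis between 0.053 and 0.068 m) or (x of gauge_tip in the frame of chassis between 0.045 and 0.056 m and y of gauge_tip in the frame of chassis between -0.058 and -0.042 m and z of gauge_tip in the frame of chassis between 0.029 and 0.038 m and z of gauge_handle in the frame of chassis between 0.053 and 0.068 m)) and value of joint selector between -0.3 and 0.3 rad), for 0.2 s.
At the end, for the whole second after the job is handed in: The gauge rests released in the clear slot, level on the sill, its shoulder within 5 mm of the front face, and the toggle leans at least 0.45 rad (of 0.6) towards that slot (((x of gauge_tip in the frame of chassis between 0.045 and 0.056 m and y of gauge_tip in the frame of chassis between 0.042 and 0.058 m and z of gauge_tip in the frame of chassis between 0.029 and 0.038 m and z of gauge_handle in the frame of chassis between 0.053 and 0.068 m and value of joint selector above 0.45 rad) or (x of gauge_tip in the frame of chassis between 0.045 and 0.056 m and y of gauge_tip in the frame of chassis between -0.058 and -0.042 m and z of gauge_tip in the frame of chassis between 0.029 and 0.038 m and z of gauge_handle in the frame of chassis between 0.053 and 0.068 m and value of joint selector below -0.45 rad)) and linear speed of gauge below 0.02 m/s); the robot touches nothing.
It fails at once if the gauge is forced against the chassis with more than 40 N (contact force between gauge and chassis above 40 N).
It fails at once if another loose thing is moved by more than 40 mm (distance of any of wire_spool, solder_reel, multimeter, jar, screwdriver, mouse, wide_gauge from where it was at the start of the episode above 0.04 m).
It also fails if it takes over 64 s, if anything falls off the work surface, if the arm or the gripper's body presses on something with over 40 N, if the wrist force passes 120 N, or if a joint passes its speed limit or range.

## Working session

There is one attempt and no reset: what is moved stays moved. The work goes in short steps, Python scripts to look and compute and a shell command to move; the robot and the scene stay as the last step left them, time stands still between calls to the robot, and variables do not carry over. Pictures are saved under pics/ and viewed, at most 10 in all, crops included, and the job is handed in when it is done.

```bash
mkdir -p pics; ls; cat > h.py <<'E'
from rig import env
import numpy as np, cv2
def save(c,n):
    im=env.capture(c); cv2.imwrite(f'pics/{n}.png',im[:,:,::-1]); return im
E
python3 - <<'E'
from h import *
np.set_printoptions(precision=4,suppress=True)
a=save('top','top1'); b=save('side','side1'); cv2.imwrite('pics/both.png',np.vstack([cv2.resize(a,(400,300)),cv2.resize(b,(400,300))])[:,:,::-1])
for c in ('top','side'):
    m=env.camera_model(c); print(c,m)
    for n in ['gauge_handle','gauge_tip','wide_gauge','chassis','left_slot','right_slot','selector_tip','wire_spool','solder_reel','multimeter','jar','screwdriver','mouse']:
        print(n,[(np.round(d['point'],3).tolist(),round(d['conf'],2)) for d in env.mark_of(c,n)])
s=env.state();print(s)
E
```

```text
pics
top {'vertical_fov': 51.50814319695104, 'cx': 277.9272826464523, 'cy': 205.02501086599682, 'k1': 0.025572141056030357, 'origin': array([0.4271, 0.0053, 1.3005]), 'attitude': array([ 0.025 , -0.0273, -0.7054,  0.7079])}
gauge_handle [([0.406, -0.299, 0.025], 0.71), ([0.349, -0.324, 0.03], 0.7), ([0.45, -0.172, 0.023], 0.5)]
gauge_tip [([0.485, -0.28, 0.001], 0.85), ([0.376, -0.2, 0.004], 0.83), ([0.267, -0.336, 0.005], 0.57)]
wide_gauge [([0.392, 0.303, 0.0], 0.85)]
chassis [([0.556, 0.038, -0.0], 0.67), ([0.58, 0.418, -0.0], 0.6), ([0.685, 0.34, -0.002], 0.26)]
left_slot [([0.548, 0.086, 0.025], 0.62)]
right_slot [([0.564, -0.012, 0.03], 0.94)]
selector_tip [([0.611, 0.05, 0.14], 0.49), ([0.546, 0.087, 0.03], 0.33)]
wire_spool [([0.383, -0.059, -0.001], 0.71)]
solder_reel [([0.581, 0.418, -0.001], 0.78)]
multimeter [([0.687, 0.341, 0.001], 0.71)]
jar [([0.65, -0.396, -0.002], 0.79)]
screwdriver [([0.421, -0.475, 0.001], 0.86)]
mouse [([0.368, 0.46, 0.002], 0.96)]
side {'vertical_fov': 55.248179489057755, 'cx': 279.42721227831913, 'cy': 220.4210316485617, 'k1': -0.084753037193557
[... 335 characters left out ...]
383, -0.06, 0.001], 0.39)]
solder_reel [([0.577, 0.418, -0.012], 0.48)]
multimeter [([0.688, 0.35, 0.002], 0.64)]
jar [([0.653, -0.396, -0.004], 0.58)]
screwdriver [([0.425, -0.474, -0.004], 0.69)]
mouse []
{'clock': 1.4, 'qpos': array([-1.371 ,  0.2759,  1.5049,  0.    ,  1.3607, -0.121 ]), 'joint_vel': array([-0.0001, -0.0002,  0.0016,  0.0015,  0.0013,  0.0002]), 'effort': array([  0.0007, -41.6652, -24.6093,  -0.    ,   0.0005,  -0.    ]), 'tcp_pos': array([ 0.1813, -0.5457,  0.2313]), 'tcp_rot': array([0.9872, 0.1597, 0.    , 0.0001]), 'wrist_force': array([ 0.3818, -0.1915,  1.0378]), 'torque': array([-0.0276,  0.0006, -0.0262]), 'grip_force': 0.0, 'gripper_width': 0.08488107228408262}
```

```bash
python3 - <<'E'
import cv2
a=cv2.imread('pics/top1.png')
print(a.shape)
cv2.imwrite('pics/top1x.png',cv2.resize(a,(784,588),interpolation=cv2.INTER_CUBIC))
E
```

```text
(420, 560, 3)
```

View pics/top1x.png

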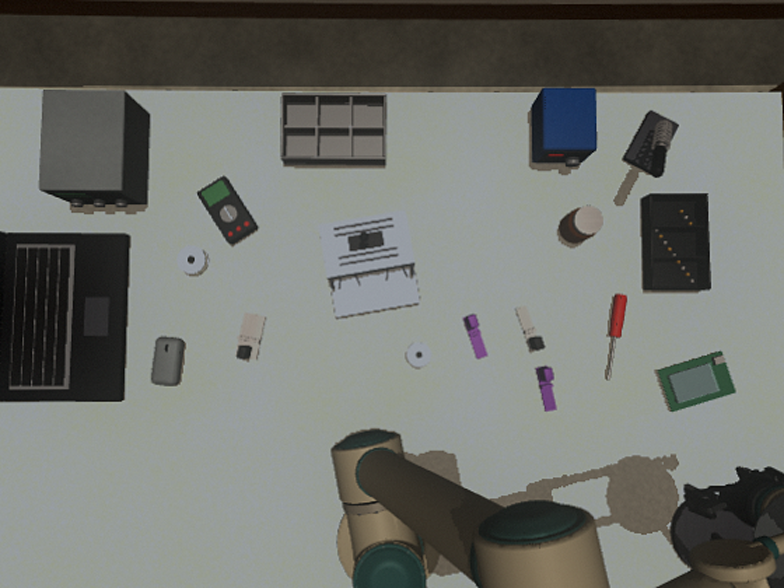

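The top picture shows the candidates for the gauge. Positions are in 784x588 view pixels:
- The steel blade with a black handle at (530,328) is narrow and not purple, so it fits the description.
- The purple ones at (475,337) and (545,388) are excluded by colour.
- The wide gauge is at (250,337).

The chassis is at (370,265) with its sill towards the robot. I'll approach above the narrow gauge and confirm it with the wrist camera.

```bash
python3 -m jog '[[[18,-10,0,0.085,0],[36,-20,0,0,0],[36,-20,0,0,0],[36,-20,0,0,0],[36,-20,0,0,0],[36,-20,0,0,0],[36,-20,0,0,0],[20,-10,0,0,0],[0,0,0,0,0]]]'
cat >> h.py <<'E'
from scipy.spatial.transform import Rotation as R
np.set_printoptions(precision=4,suppress=True)
def delta(p,yaw=None):
    """tool-axis shift (mm) to world TCP p, and turn about tool z to bring tool x to world yaw (do the shift first)"""
    s=env.state(); M=R.from_quat(s['tcp_rot']).as_matrix()
    y0=np.arctan2(M[1,0],M[0,0])
    t=None if yaw is None else y0-yaw
    return np.round(M.T@(np.array(p)-s['tcp_pos'])*1e3,1), t, round(y0,4)
def campose(c):
    m=env.camera_model(c)
    if 'origin' in m: return m,np.array(m['origin']),R.from_quat(m['attitude']).as_matrix()
    s=env.state(); M=R.from_quat(s['tcp_rot']).as_matrix(); T=np.array(m['T_tool_cam'])
    return m,s['tcp_pos']+M@T[:3,3],M@T[:3,:3]
def project(c,P):
    m,o,A=campose(c); q=(np.atleast_2d(P)-o)@A; f=210/np.tan(np.radians(m['vertical_fov'])/2)
    u=np.c_[q[:,0]/-q[:,2],-q[:,1]/-q[:,2]]; r2=(u**2).sum(1,keepdims=True); u=u*(1+m['k1']*r2)
    return u*f+[m['cx'],m['cy']]
def ray(c,px,z):
    """world point at height z under pixel(s)"""
    m,o,A=campose(c); f=210/np.tan(np.radians(m['vertical_fov'])/2)
    d=(np.atleast_2d(px)-[m['cx'],m['cy']])/f; u=d.copy()
    for _ in range(20): u=d/(1+m['k1']*(u**2).sum(1,keepdims=True))
    w=np.c_[u[:,0],-u[:,1],-np.ones(len(u))]@A.T
    return o+w*((z-o[2])/w[:,2])[:,None]
E
python3 - <<'E'
from h import *
s=env.state(); print(s['tcp_pos'],env.camera_model('wrist'))
im=save('wrist','w1')
for n in ['gauge_handle','gauge_tip']:
    for d in env.mark_of('wrist',n): print(n,d, project('wrist',d['point']))
cv2.imwrite('pics/w1x.png',cv2.resize(im,(784,588))[:,:,::-1])
E
```

```text
clock: 2.3
tcp_pos: [0.3963, -0.3469, 0.2314]
tcp_rot: [0.993, 0.12, 0.001, -0.0]
wrist_force: [-0.2, 0.0, 0.0]
gripper_width: 0.085
grip_force: 0.0
[ 0.3963 -0.3469  0.2314] {'vertical_fov': 62.265530599568756, 'cx': 272.98953963994256, 'cy': 209.55723869148233, 'k1': 0.017515219975446805, 'T_tool_cam': array([[ 0.0016,  0.952 ,  0.306 ,  0.0785],
       [ 1.    , -0.0014, -0.0008,  0.0012],
       [-0.0003,  0.306 , -0.952 , -0.1428],
       [ 0.    ,  0.    ,  0.    ,  1.    ]])}
gauge_handle {'point': [0.4524, -0.169, 0.0261], 'conf': 0.93} [[97.5357 73.5579]]
gauge_handle {'point': [0.4084, -0.3057, 0.03], 'conf': 0.92} [[232.22   155.4428]]
gauge_handle {'point': [0.3409, -0.3217, 0.0296], 'conf': 0.73} [[234.2551 221.3065]]
gauge_tip {'point': [0.481, -0.278, 0.0016], 'conf': 0.79} [[222.1981  72.9838]]
gauge_tip {'point': [0.2657, -0.3374, 0.0036], 'conf': 0.78} [[236.4173 274.2982]]
gauge_tip {'point': [0.3763, -0.1951, -0.0028], 'conf': 0.68} [[128.7106 154.8483]]
```

View pics/w1x.png

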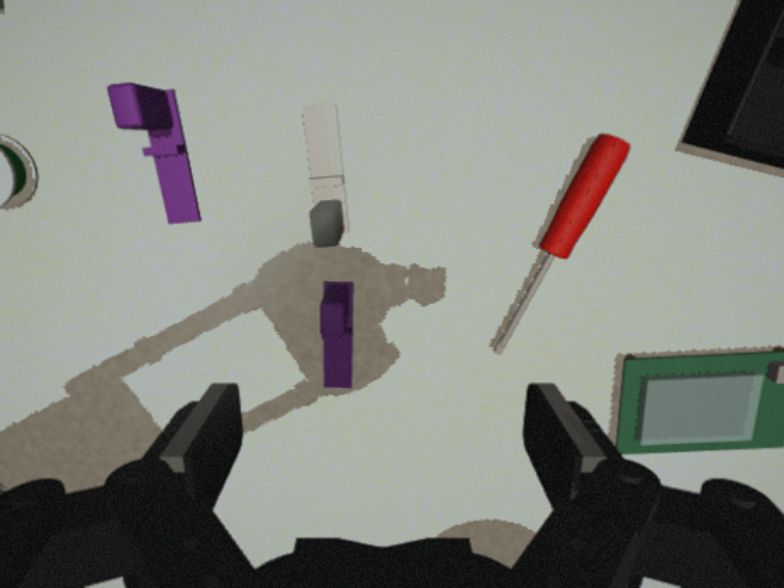

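The wrist view confirms it. The steel narrow gauge has its blade from (320,104) to (328,178) and its grey-black handle at (326,222). Purple decoys are at (150,150) and (337,335), and the one at (337,335) is well clear behind. Next I'll get its axis from the blade edges.

```bash
python3 - <<'E'
from h import *
px=np.array([[304,105],[336,103],[311,178],[343,178]])/1.4
P=ray('wrist',px,0.004); print(P)
tip=(P[0]+P[1])/2; m=(P[2]+P[3])/2; d=tip-m; print('len',np.hypot(*d[:2]),'w',np.hypot(*(P[0]-P[1])[:2]))
yaw=np.arctan2(d[1],d[0]); print('yaw',yaw,'handle',tip[:2]-0.08*np.array([np.cos(yaw),np.sin(yaw)]))
top=ray('wrist',np.array([[326,205]])/1.4,0.054);print(top)
yaw=float(np.mean([yaw]));
print(env.state()['tcp_pos'],delta([0.407,-0.302,0.2314],yaw))
E
```

```text
[[ 0.4779 -0.2738  0.004 ]
 [ 0.4846 -0.2956  0.004 ]
 [ 0.4296 -0.2882  0.004 ]
 [ 0.4352 -0.3113  0.004 ]]
len 0.051088249395828 w 0.02273007067337901
yaw 0.29864915410434306 handle [ 0.4048 -0.3082]
[[ 0.4206 -0.3069  0.054 ]]
[ 0.3939 -0.3495  0.2313] (array([ 23.8, -43.1,  -0.1]), np.float64(-0.06272066773716217), np.float64(0.2359))
```

```bash
python3 -m jog '[[[11,-20,0,0,0],[12,-20,0,0,0],[0,0,0,-0.063,0],[0,0,35,0,0],[0,0,40,0,0],[0,0,40,0,0],[0,0,40,0,0],[0,0,30,0,0],[0,0,20,0,0],[0,0,10,0,0],[0,0,0,0,0]]]'; python3 - <<'E'
from h import *
s=env.state(); print(s['tcp_pos'],delta([0.407,-0.3055,0.016],0.299))
im=save('wrist','w2')
cv2.imwrite('pics/w2x.png',im[:,:,::-1])
E
```

```text
clock: 3.55
tcp_pos: [0.4062, -0.3051, 0.0153]
tcp_rot: [0.989, 0.148, -0.001, -0.001]
wrist_force: [0.3, 0.6, -1.3]
gripper_width: 0.0855
grip_force: 0.0
[ 0.4062 -0.3051  0.0153] (array([ 0.7,  0.6, -0.7]), np.float64(-0.001714343154619491), np.float64(0.2973))
```

View pics/w2x.png

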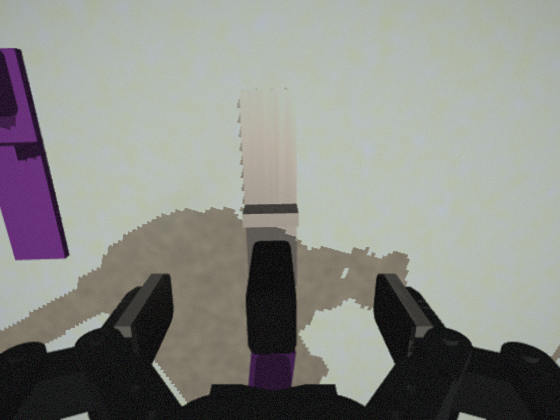

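The handle at (272,300) stands between the open fingers, centred, with the blade straight ahead. I'll close and lift. While it's closing, the chassis pose from the first readings will do.

```bash
python3 -m jog '[[[0,0,0,0,255],[0,0,0,0,255],[0,0,0,0,255],[0,0,0,0,255],[0,0,0,0,255],[0,0,0,0,255],[0,0,0,0,255],[0,0,0,0,255]]]'; python3 -m jog '[[[0,0,-15,0,255],[0,0,-35,0,255],[0,0,-40,0,255],[0,0,-40,0,255],[0,0,-20,0,255],[0,0,0,0,255],[0,0,0,0,255]]]'; python3 - <<'E'
from h import *
# chassis yaw ~0.16, target pre-view: gauge 60mm back from front of sill centre, high
c=np.array([0.556,0.0375]); y=0.16
s=env.state(); print(s['tcp_pos'],s['gripper_width'],s['grip_force'])
ex=np.array([np.cos(y),np.sin(y)]); ey=np.array([-ex[1],ex[0]])
print(c-0.2*ex,delta(list(c-0.2*ex)+[s['tcp_pos'][2]],y))
E
```

```text
clock: 4.4
tcp_pos: [0.4077, -0.305, 0.0169]
tcp_rot: [0.989, 0.149, 0.0, 0.0]
wrist_force: [0.3, 0.3, 4.8]
gripper_width: 0.0175
grip_force: 58.8
clock: 5.1
tcp_pos: [0.4069, -0.3043, 0.1656]
tcp_rot: [0.989, 0.149, -0.0, -0.0]
wrist_force: [-0.2, -0.4, -0.7]
gripper_width: 0.0176
grip_force: 58.5
[ 0.4069 -0.3043  0.1656] 0.0176090828737364 58.52949142456055
[0.3586 0.0056] (array([  45. , -310.4,    0.2]), np.float64(0.1388669235621212), np.float64(0.2989))
```

```bash
python3 -m jog '[[[3,-20,0,0,255],[4,-30,0,0,255],[5,-35,0,0,255],[5,-35,0,0,255],[5,-35,0,0,255],[5,-35,0,0,255],[5,-35,0,0,255],[5,-35,0,0,255],[5,-30,0,0,255],[3,-20,0,0,255],[0,0,0,0.139,255],[0,0,0,0,255]]]'; python3 -m jog '[[[0,0,0,0,255],[0,0,0,0,255]]]'; python3 - <<'E'
from h import *
s=env.state(); print(s['tcp_pos'],s['tcp_rot'])
im=save('wrist','w3'); cv2.imwrite('pics/w3x.png',cv2.resize(im,(784,588))[:,:,::-1])
for n in ['left_slot','right_slot','selector_tip','chassis','gauge_tip','gauge_handle']:
    for d in env.mark_of('wrist',n): print(n,np.round(d['point'],4),d['conf'], project('wrist',d['point'])*1.4)
print(env.state()['tcp_pos'])
E
```

```text
clock: 6.3
tcp_pos: [0.3568, 0.0063, 0.1647]
tcp_rot: [0.997, 0.081, -0.002, -0.001]
wrist_force: [0.6, 0.1, -1.7]
gripper_width: 0.0172
grip_force: 58.6
clock: 6.5
tcp_pos: [0.3585, 0.0048, 0.1657]
tcp_rot: [0.997, 0.08, -0.001, -0.0]
wrist_force: [0.5, 0.4, -1.7]
gripper_width: 0.0168
grip_force: 58.6
[0.3585 0.0048 0.1657] [ 0.9968  0.0804 -0.0008 -0.0002]
gauge_tip [0.4344 0.0159 0.1501] 0.72 [[380.3929 144.8518]]
gauge_tip [ 0.3749 -0.1938 -0.0004] 0.72 [[680.1067 286.5618]]
gauge_handle [ 0.4501 -0.1703  0.0278] 0.96 [[716.4367 167.2505]]
gauge_handle [0.356  0.004  0.1753] 0.75 [[377.9118 411.3774]]
[0.3591 0.0046 0.1663]
```

View pics/w3x.png

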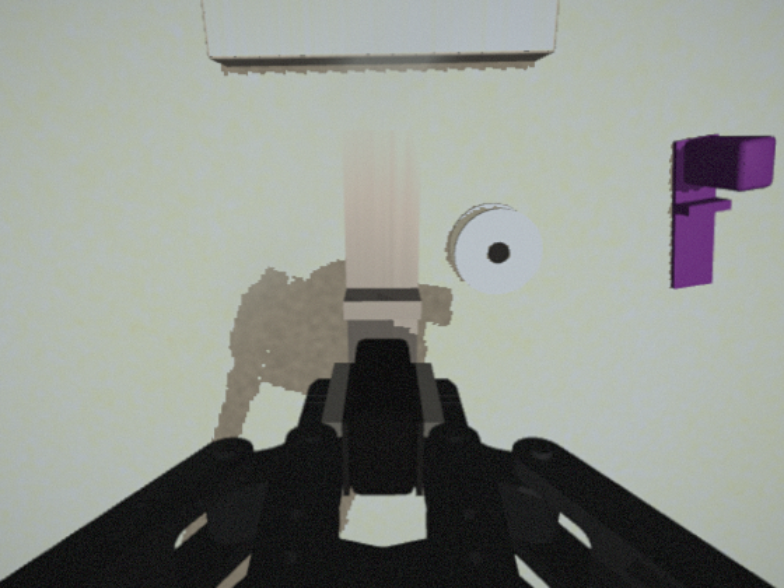

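The gauge sits straight in the hand, with its blade at (382,130)-(382,290). The sill's front top edge runs from (210,54) to (553,49). That edge gives the chassis yaw and centre line.

```bash
python3 - <<'E'
from h import *
P=ray('wrist',np.array([[210,56],[555,49]])/1.4,0.03); print(P)
d=P[0]-P[1]; yaw=np.arctan2(-d[0],d[1]); mid=P.mean(0)[:2]; print('w',np.hypot(*d[:2]),'yaw',yaw,'c',mid+0.08*np.array([np.cos(yaw),np.sin(yaw)]))
# blade in hand (top of blade z ~ tcp-0.016+0.004)
z=env.state()['tcp_pos'][2]-0.012
B=ray('wrist',np.array([[344,132],[415,132],[345,290],[418,290]])/1.4,z); M=R.from_quat(env.state()['tcp_rot']).as_matrix()
print('blade in tool mm',(B-env.state()['tcp_pos'])@M*1e3)
s=env.state(); c=mid+0.08*np.array([np.cos(yaw),np.sin(yaw)])
ex=np.array([np.cos(yaw),np.sin(yaw)]); ey=np.array([-ex[1],ex[0]])
print(delta(list(c-0.15*ex+0.0*ey)+[s['tcp_pos'][2]],yaw))
E
```

```text
[[ 0.4615  0.11    0.03  ]
 [ 0.4933 -0.0654  0.03  ]]
w 0.1782868144526072 yaw 0.17935844116399038 c [0.5561 0.0366]
blade in tool mm [[ 79.8566 -10.2284  11.9957]
 [ 79.8913  11.1641  11.997 ]
 [ 29.9652 -11.0374  11.998 ]
 [ 29.9998  13.2898  11.9994]]
(array([49.6,  2.6, -0. ]), np.float64(-0.01985582780662548), np.float64(0.1595))
```

```bash
python3 -m jog '[[[10,-7,0,-0.014,255],[20,-12,0,0,255],[25,-14,0,0,255],[15,-10,0,0,255],[5,-4,0,0,255],[0,0,0,0,255],[0,0,0,0,255]]]'; python3 - <<'E'
from h import *
s=env.state(); print(s['tcp_pos'],s['tcp_rot'])
im=save('wrist','w4'); cv2.imwrite('pics/w4x.png',cv2.resize(im,(784,588))[:,:,::-1])
for n in ['left_slot','right_slot','selector_tip','chassis']:
    for d in env.mark_of('wrist',n): print(n,np.round(d['point'],4),d['conf'], project('wrist',d['point'])*1.4)
print(env.state()['tcp_pos'])
yaw=0.175;c=np.array([.556,.0366]);ex=np.array([np.cos(yaw),np.sin(yaw)]); ey=np.array([-ex[1],ex[0]])
for X,Y,Z in [(-.021,.07,.037),(-.021,.03,.037),(0,.0645,.037),(0,.0355,.037),(-.08,.09,.03)]: print(X,Y,project('wrist',list(c+X*ex+Y*ey)+[Z])*1.4)
E
```

```text
clock: 7.55
tcp_pos: [0.4242, 0.0638, 0.166]
tcp_rot: [0.996, 0.087, -0.001, 0.0]
wrist_force: [-0.2, -0.2, -0.8]
gripper_width: 0.0172
grip_force: 58.7
[0.4242 0.0638 0.166 ] [ 0.9962  0.0871 -0.0007  0.0002]
left_slot [0.5428 0.0858 0.0326] 0.81 [[376.843   49.3449]]
right_slot [ 0.5608 -0.0116  0.029 ] 0.96 [[568.2439  48.6352]]
chassis [0.556  0.0394 0.0029] 0.75 [[461.7329  49.5743]]
[0.4245 0.0635 0.1664]
-0.021 0.07 [[339.2236  84.9157]]
-0.021 0.03 [[416.9272  84.8988]]
0 0.0645 [[348.9977  39.2101]]
0 0.0355 [[406.8964  39.2015]]
-0.08 0.09 [[307.8918 199.3701]]
```

View pics/w4x.png

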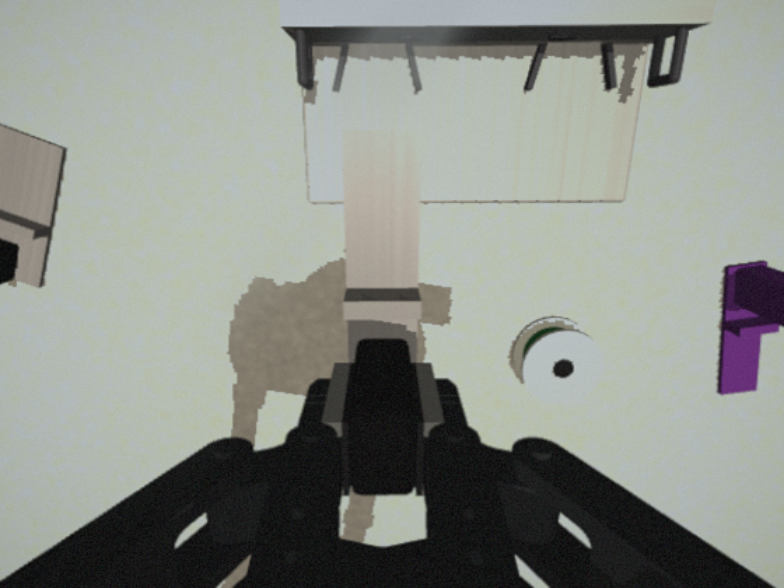

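The picture shows the left rib pair at (342,65)/(413,65), and its centre at column 377.5 matches my model to within a pixel. The sill front is at row 201, so the chassis is about 1.5 mm nearer than modelled. I'll lower in front of the left mouth.

```bash
cat >> h.py <<'E'
YAW=0.179; C=np.array([.5545,.0366]); EX=np.array([np.cos(YAW),np.sin(YAW)]); EY=np.array([-EX[1],EX[0]])
def ch(X,Y,z): return list(C+X*EX+Y*EY)+[z]
def inch():
    s=env.state(); d=s['tcp_pos'][:2]-C; return np.r_[d@EX,d@EY,s['tcp_pos'][2]]*1e3, s['wrist_force'], s['wrist_force'][:2]@EX
E
python3 - <<'E'
from h import *
print(inch(),delta(ch(-.125,.0508,.049),YAW))
E
```

```text
(array([-123.103 ,   49.6244,  166.3835]), array([-0.5486,  0.4949, -0.4251]), np.float64(-0.4517159420320091)) (array([ -1.9,  -1.2, 117.4]), np.float64(-0.005920935758503748), np.float64(0.1731))
```

```bash
python3 -m jog '[[[-2,-1,20,-0.006,255],[0,0,35,0,255],[0,0,35,0,255],[0,0,20,0,255],[0,0,7,0,255],[0,0,0,0,255],[0,0,0,0,255]]]'; python3 - <<'E'
from h import *
print(inch(),delta(ch(-.125,.0508,.049),YAW))
im=save('wrist','w5'); cv2.imwrite('pics/w5x.png',cv2.resize(im,(784,588))[:,:,::-1])
E
```

```text
clock: 8.5
tcp_pos: [0.4238, 0.0644, 0.0502]
tcp_rot: [0.996, 0.09, 0.001, 0.0]
wrist_force: [-0.5, -0.5, -0.1]
gripper_width: 0.0175
grip_force: 58.6
(array([-123.6563,   50.6295,   50.1557]), array([-0.5249, -0.5405, -0.0788]), np.float64(-0.6127568202200904)) (array([-1.3, -0.2,  1.2]), np.float64(0.0005480890852331832), np.float64(0.1795))
```

View pics/w5x.png

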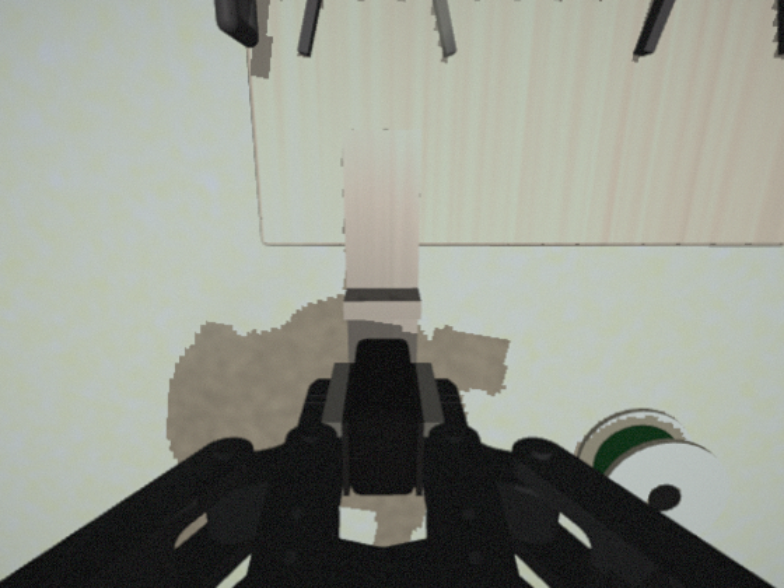

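The blade tip, centred at column 381 (row 130), points between the left ribs, whose front inner ends are at about (311,54) and (441,58), mid 376. That's about 1 mm to the right, so I'll shift slightly left, then advance gently and check the force.

```bash
python3 -m jog '[[[5,-1,1,0,255],[10,0,0,0,255],[10,0,0,0,255],[8,0,0,0,255],[4,0,0,0,255],[0,0,0,0,255],[0,0,0,0,255]]]'; python3 - <<'E'
from h import *
print(inch())
E
```

```text
clock: 9.25
tcp_pos: [0.4586, 0.0722, 0.0481]
tcp_rot: [0.996, 0.09, -0.001, 0.0]
wrist_force: [-0.9, -0.1, -0.1]
gripper_width: 0.0175
grip_force: 58.6
(array([-87.9922,  52.0589,  48.0507]), array([-0.9494, -0.1229, -0.1374]), np.float64(-0.956144653550987))
```

```bash
python3 -m jog '[[[3,0,0,0,255],[3,0,0,0,255],[3,0,0,0,255],[3,0,0,0,255],[2,0,0,0,255],[0,0,0,0,255]]]'; python3 - <<'E'
from h import *
print(inch())
im=save('wrist','w6'); cv2.imwrite('pics/w6x.png',cv2.resize(im,(784,588))[:,:,::-1])
E
```

```text
clock: 9.85
tcp_pos: [0.4733, 0.0747, 0.0483]
tcp_rot: [0.996, 0.09, 0.0, 0.0]
wrist_force: [0.4, 0.3, 0.1]
gripper_width: 0.0174
grip_force: 58.6
(array([-73.1466,  51.9471,  48.2907]), array([0.4214, 0.3226, 0.0637]), np.float64(0.47212144325665856))
```

View pics/w6x.png

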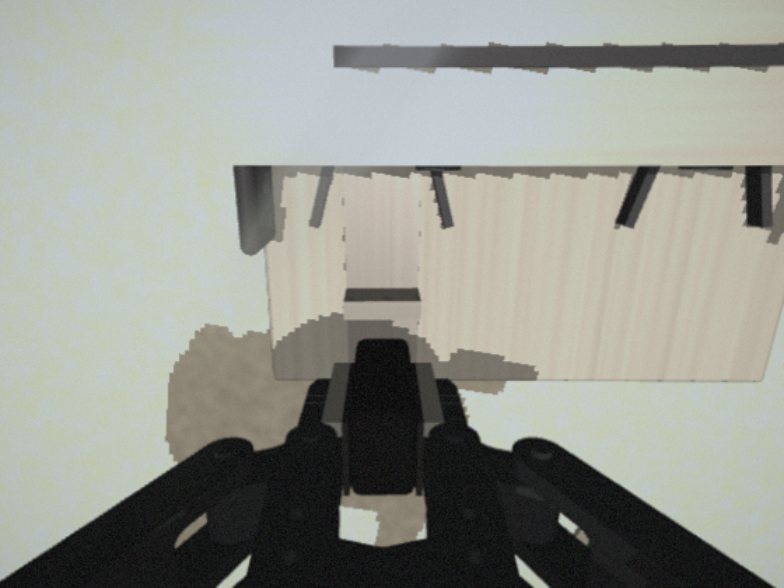

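The blade at columns 344-418 now enters the left mouth, centred between the ribs (inner edges about 332 and 432 at the face, mid 382), with no force. I'll keep going gently.

```bash
python3 -m jog '[[[2,0,0,0,255],[2,0,0,0,255],[2,0,0,0,255],[1,0,0,0,255],[0,0,0,0,255]]]'; python3 -m jog '[[[1,0,0,0,255],[1,0,0,0,255],[0,0,0,0,255]]]'; python3 -m jog '[[[1,0,0,0,255],[0,0,0,0,255]]]';  python3 - <<'E'
from h import *
print(inch())
E
```

```text
clock: 10.4
tcp_pos: [0.48, 0.0759, 0.0483]
tcp_rot: [0.996, 0.09, 0.0, 0.0]
wrist_force: [-0.5, -0.1, -1.4]
gripper_width: 0.0174
grip_force: 58.6
clock: 10.7
tcp_pos: [0.4818, 0.0763, 0.0483]
tcp_rot: [0.996, 0.09, 0.0, 0.0]
wrist_force: [-0.2, -0.0, -1.0]
gripper_width: 0.0174
grip_force: 58.6
clock: 10.9
tcp_pos: [0.4819, 0.0764, 0.0482]
tcp_rot: [0.996, 0.09, -0.001, 0.0]
wrist_force: [-1.1, -0.6, -0.3]
gripper_width: 0.0175
grip_force: 58.7
(array([-64.3243,  52.0533,  48.153 ]), array([-1.1262, -0.6436, -0.3056]), np.float64(-1.2227989670904975))
```

```bash
python3 -m jog '[[[1,0,0,0,255],[0,0,0,0,255]]]'; python3 -m jog '[[[1,0,0,0,255],[0,0,0,0,255]]]'
```

```text
clock: 11.1
tcp_pos: [0.482, 0.0765, 0.048]
tcp_rot: [0.996, 0.09, -0.002, 0.0]
wrist_force: [-4.5, -1.6, 2.1]
gripper_width: 0.0178
grip_force: 59.0
clock: 11.3
tcp_pos: [0.482, 0.0765, 0.0478]
tcp_rot: [0.996, 0.09, -0.003, 0.0]
wrist_force: [-6.2, -1.9, 1.8]
gripper_width: 0.0171
grip_force: 59.1
```

```bash
python3 -m jog '[[[1,0,0,0,255],[0,0,0,0,255]]]'; python3 - <<'E'
from h import *
print(inch())
E
```

```text
clock: 11.5
tcp_pos: [0.4821, 0.0767, 0.0476]
tcp_rot: [0.996, 0.09, -0.004, 0.0]
wrist_force: [-6.9, -2.0, 2.3]
gripper_width: 0.0169
grip_force: 58.9
(array([-64.1282,  52.307 ,  47.6129]), array([-6.9253, -2.0209,  2.327 ]), np.float64(-7.174436291540117))
```

The left slot stops the blade hard at about 17 mm: the position holds while the force builds to 7 N. Left is therefore blocked. I'll withdraw, lift a little and go across to the right slot.

```bash
python3 -m jog '[[[-4,0,0,0,255],[-6,0,0,0,255],[-15,0,0,0,255],[-20,0,0,0,255],[-15,0,0,0,255],[0,10,-15,0,255],[0,25,0,0,255],[0,30,0,0,255],[0,25,0,0,255],[0,10,0,0,255],[0,0,0,0,255],[0,0,0,0,255]]]'; python3 - <<'E'
from h import *
print(inch(),delta(ch(-.120,-.048,.0485),YAW))
im=save('wrist','w7'); cv2.imwrite('pics/w7x.png',cv2.resize(im,(784,588))[:,:,::-1])
E
```

```text
clock: 12.7
tcp_pos: [0.4443, -0.0316, 0.0633]
tcp_rot: [0.996, 0.089, 0.0, -0.0]
wrist_force: [-0.2, 0.3, -0.2]
gripper_width: 0.0181
grip_force: 58.7
(array([-120.5722,  -47.5259,   63.2681]), array([-0.2255,  0.27  , -0.2151]), np.float64(-0.17382867696200383)) (array([ 0.6,  0.5, 14.8]), np.float64(0.0001937136436876985), np.float64(0.1792))
```

View pics/w7x.png

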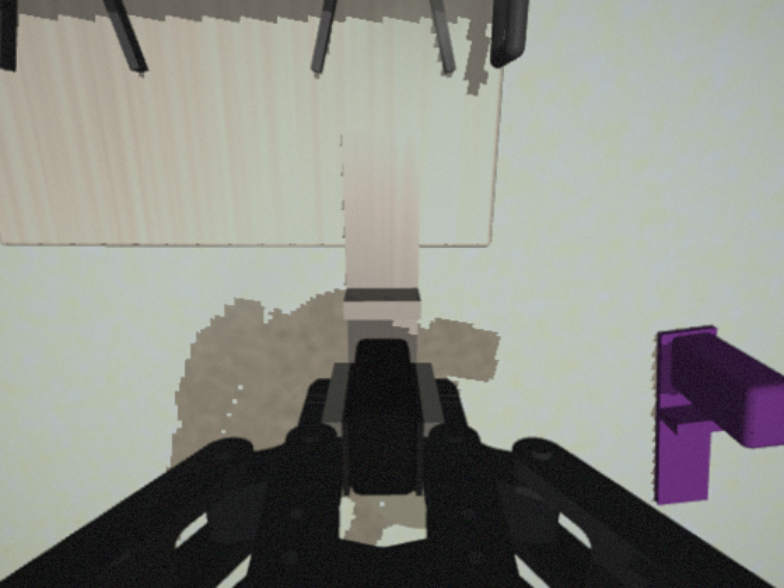

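The right rib ends, inner edges at (323,70) and (442,70) with mid 382, line up with the blade at column 381. I'll lower and advance.

```bash
python3 -m jog '[[[0,0,10,0,255],[0,0,5,0,255],[8,0,0,0,255],[10,0,0,0,255],[10,0,0,0,255],[5,0,0,0,255],[0,0,0,0,255],[0,0,0,0,255]]]'; python3 - <<'E'
from h import *
print(inch())
E
python3 -m jog '[[[3,0,0,0,255],[3,0,0,0,255],[3,0,0,0,255],[3,0,0,0,255],[0,0,0,0,255]]]'; python3 - <<'E'
from h import *
print(inch())
E
```

```text
clock: 13.55
tcp_pos: [0.4767, -0.0261, 0.0481]
tcp_rot: [0.996, 0.09, -0.0, -0.0]
wrist_force: [-0.5, -1.4, -0.8]
gripper_width: 0.0172
grip_force: 58.7
(array([-87.7047, -47.8279,  48.0541]), array([-0.5221, -1.3848, -0.7676]), np.float64(-0.7602940179538152))
clock: 14.05
tcp_pos: [0.4894, -0.0242, 0.0484]
tcp_rot: [0.996, 0.09, 0.0, 0.0]
wrist_force: [0.5, 0.6, -0.6]
gripper_width: 0.017
grip_force: 58.7
(array([-74.86  , -48.1977,  48.3693]), array([ 0.451 ,  0.5674, -0.6072]), np.float64(0.5448504221475722))
```

Free so far. I'll go on to about 14 mm, then carefully past 17 mm.

```bash
python3 -m jog '[[[2,0,0,0,255],[2,0,0,0,255],[2,0,0,0,255],[2,0,0,0,255],[0,0,0,0,255]]]';python3 -m jog '[[[1,0,0,0,255],[1,0,0,0,255],[1,0,0,0,255],[0,0,0,0,255]]]';python3 -m jog '[[[1,0,0,0,255],[1,0,0,0,255],[0,0,0,0,255]]]'; python3 - <<'E'
from h import *
print(inch())
E
```

```text
clock: 14.55
tcp_pos: [0.497, -0.0227, 0.0483]
tcp_rot: [0.996, 0.09, 0.0, 0.0]
wrist_force: [0.3, 0.2, -1.0]
gripper_width: 0.0172
grip_force: 58.7
clock: 14.95
tcp_pos: [0.4998, -0.0221, 0.0483]
tcp_rot: [0.996, 0.09, 0.0, 0.0]
wrist_force: [0.5, -0.1, -0.9]
gripper_width: 0.0172
grip_force: 58.7
clock: 15.25
tcp_pos: [0.5017, -0.0218, 0.0483]
tcp_rot: [0.996, 0.09, 0.0, 0.0]
wrist_force: [-0.0, -0.9, -0.8]
gripper_width: 0.0177
grip_force: 58.7
(array([-62.304 , -48.0607,  48.3146]), array([-0.0338, -0.8505, -0.7541]), np.float64(-0.18464647539042672))
```

```bash
python3 -m jog '[[[1,0,0,0,255],[1,0,0,0,255],[1,0,0,0,255],[0,0,0,0,255]]]' && python3 -m jog '[[[2,0,0,0,255],[2,0,0,0,255],[2,0,0,0,255],[0,0,0,0,255]]]'; python3 - <<'E'
from h import *
print(inch())
E
```

```text
clock: 15.65
tcp_pos: [0.5047, -0.0212, 0.0483]
tcp_rot: [0.996, 0.09, 0.0, 0.0]
wrist_force: [-0.8, 0.6, -1.1]
gripper_width: 0.0174
grip_force: 58.7
clock: 16.05
tcp_pos: [0.5109, -0.0201, 0.0483]
tcp_rot: [0.996, 0.09, 0.0, 0.0]
wrist_force: [-0.9, -0.8, -0.3]
gripper_width: 0.0174
grip_force: 58.7
(array([-53.0057, -48.068 ,  48.343 ]), array([-0.9016, -0.814 , -0.3329]), np.float64(-1.0321055324965658))
```

The right slot is clear. I'll push on to just short of home.

```bash
python3 -m jog '[[[3,0,0,0,255],[3,0,0,0,255],[3,0,0,0,255],[0,0,0,0,255]]]' && python3 -m jog '[[[2,0,0,0,255],[2,0,0,0,255],[2,0,0,0,255],[2,0,0,0,255],[0,0,0,0,255]]]' && python3 -m jog '[[[1,0,0,0,255],[1,0,0,0,255],[0,0,0,0,255]]]'; python3 - <<'E'
from h import *
print(inch())
E
```

```text
clock: 16.45
tcp_pos: [0.52, -0.0185, 0.0483]
tcp_rot: [0.996, 0.09, 0.0, 0.0]
wrist_force: [0.2, 0.4, -1.5]
gripper_width: 0.0173
grip_force: 58.7
clock: 16.95
tcp_pos: [0.5275, -0.0171, 0.0483]
tcp_rot: [0.996, 0.09, 0.0, 0.0]
wrist_force: [-0.3, -1.0, -0.9]
gripper_width: 0.0175
grip_force: 58.7
clock: 17.25
tcp_pos: [0.5292, -0.0168, 0.0483]
tcp_rot: [0.996, 0.09, 0.0, 0.0]
wrist_force: [1.1, 0.6, 0.0]
gripper_width: 0.0172
grip_force: 58.7
(array([-34.3491, -48.0063,  48.3027]), array([1.1304, 0.6406, 0.0205]), np.float64(1.2264487592352902))
```

```bash
for i in 1 2 3; do python3 -m jog '[[[1,0,0,0,255],[0,0,0,0,255]]]' | grep -E 'tcp_pos|wrist'; done; python3 - <<'E'
from h import *
print(inch())
E
```

```text
tcp_pos: [0.5302, -0.0166, 0.0483]
wrist_force: [-0.2, 0.5, -1.0]
tcp_pos: [0.5312, -0.0164, 0.0483]
wrist_force: [0.1, 0.1, -0.7]
tcp_pos: [0.532, -0.0162, 0.0482]
wrist_force: [-0.0, 0.7, -0.5]
(array([-31.5503, -47.9535,  48.2402]), array([-0.0227,  0.6669, -0.5193]), np.float64(0.09642875774980295))
```

```bash
for i in 1 2; do python3 -m jog '[[[1,0,0,0,255],[0,0,0,0,255]]]' | grep -E 'tcp_pos|wrist'; done; python3 - <<'E'
from h import *
print(inch())
E
```

```text
tcp_pos: [0.5321, -0.0161, 0.0482]
wrist_force: [-2.8, -1.1, 1.4]
tcp_pos: [0.5321, -0.016, 0.0481]
wrist_force: [-5.8, -1.7, 2.4]
(array([-31.4071, -47.8103,  48.0876]), array([-5.8103, -1.7437,  2.4257]), np.float64(-6.0279015755264185))
```

The shoulder is home: it stopped at the expected travel with 6 N. I'll relax, set it down, open a little only (there are wire handles beside it) and rise.

```bash
python3 -m jog '[[[-2,0,1,0,255],[0,0,0,0,255],[0,0,0,0,165],[0,0,0,0,165],[0,0,0,0,165],[0,0,0,0,165]]]'; python3 -m jog '[[[0,0,-10,0,165],[0,0,-20,0,165],[0,0,-35,0,165],[0,0,-35,0,165],[0,0,-30,0,165],[0,0,0,0,165],[0,0,0,0,165]]]'; python3 - <<'E'
from h import *
s=inch();print(s)
im=save('wrist','w8'); cv2.imwrite('pics/w8x.png',cv2.resize(im,(784,588))[:,:,::-1])
for n in ['gauge_handle','selector_tip','gauge_tip']:
    for c in ['wrist','top','side']:
        if n=='gauge_handle' and c!='wrist': env.capture(c)
        for d in env.mark_of(c,n):
            p=np.array(d['point']); q=p[:2]-C; print(n,c,np.round(p,3),round(d['conf'],2),'chassis',np.r_[q@EX,q@EY])
E
```

```text
clock: 18.85
tcp_pos: [0.5325, -0.0162, 0.0474]
tcp_rot: [0.996, 0.09, 0.0, 0.0]
wrist_force: [0.1, 0.3, 0.7]
gripper_width: 0.0301
grip_force: 0.0
clock: 19.55
tcp_pos: [0.5324, -0.0162, 0.1785]
tcp_rot: [0.996, 0.09, 0.001, 0.0]
wrist_force: [-0.2, 0.1, -1.0]
gripper_width: 0.0298
grip_force: 0.0
(array([-31.1533, -48.0602, 178.5334]), array([-0.1766,  0.1315, -0.971 ]), np.float64(-0.15038173305510236))
gauge_handle wrist [ 0.452 -0.17   0.025] 0.87 chassis [-0.138  -0.1849]
gauge_handle wrist [ 0.342 -0.324  0.03 ] 0.67 chassis [-0.2738 -0.317 ]
gauge_handle wrist [ 0.529 -0.018  0.058] 0.65 chassis [-0.0346 -0.0494]
gauge_handle top [ 0.348 -0.324  0.031] 0.69 chassis [-0.2672 -0.3176]
gauge_handle top [ 0.451 -0.174  0.026] 0.55 chassis [-0.1397 -0.1884]
gauge_handle side [ 0.534 -0.014  0.06 ] 0.43 chassis [-0.0296 -0.0465]
selector_tip wrist [0.61  0.055 0.138] 0.69 chassis [0.0582 0.0084]
selector_tip top [ 0.552  0.042 -0.001] 0.5 chassis [-0.0011  0.0062]
selector_tip side [ 0.578  0.418 -0.006] 0.61 chassis [0.0905 0.3707]
selector_tip side [0.612 0.055 0.138] 0.56 chassis [0.0601 0.0074]
gauge_tip top [ 0.376 -0.201  0.003] 0.63 chassis [-0.2175 -0.2019]
gauge_tip top [ 0.264 -0.34   0.005] 0.6 chassis [-0.3533 -0.3188]
gauge_tip top [ 0.379 -0.062 -0.002] 0.52 chassis [-0.1906 -0.0659]
```

View pics/w8x.png

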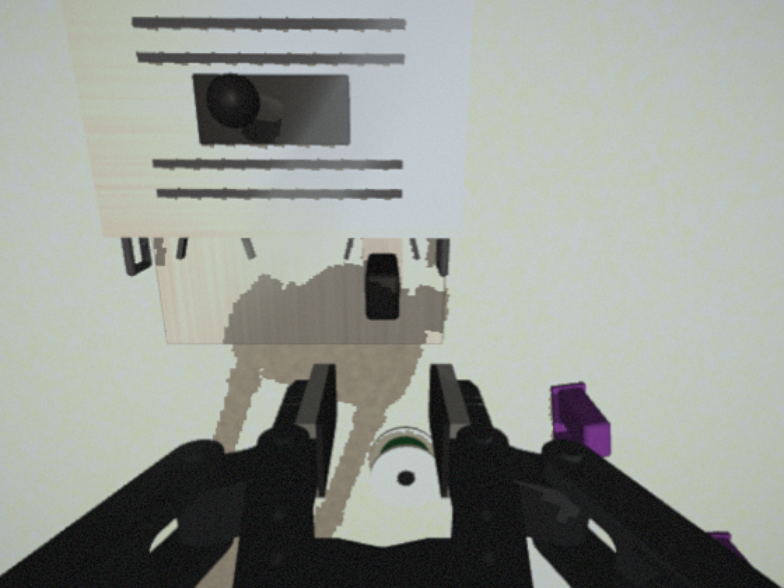

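The gauge handle stands at (382,285), released, with its blade in the right slot. The toggle ball is at (233,100), leaning slightly left. With shut fingers I'll go to the left of the ball, lower, and push right.

```bash
python3 -m jog '[[[10,-10,0,0,255],[25,-27,0,0,255],[25,-27,0,0,255],[20,-22,0,0,255],[11,-12,0,0,255],[0,0,0,0,255],[0,0,20,0,255],[0,0,20,0,255],[0,0,16,0,255],[0,0,0,0,255],[0,0,0,0,255]]]'; python3 - <<'E'
from h import *
print(inch(),env.state()['gripper_width'])
E
```

```text
clock: 21.25
tcp_pos: [0.6037, 0.0956, 0.1215]
tcp_rot: [0.996, 0.089, -0.0, 0.0]
wrist_force: [-0.2, -1.1, 0.2]
gripper_width: 0.0002
grip_force: 0.0
(array([ 58.8904,  49.3018, 121.5318]), array([-0.1784, -1.1292,  0.2126]), np.float64(-0.3765918079279368)) 0.0002225095150022017
```

```bash
python3 -m jog '[[[0,6,0,0,255],[0,6,0,0,255],[0,6,0,0,255],[0,6,0,0,255],[0,6,0,0,255],[0,6,0,0,255],[0,6,0,0,255],[0,4,0,0,255],[0,0,0,0,255]]]'; python3 -m jog '[[[0,2,0,0,255],[0,2,0,0,255],[0,0,0,0,255]]]'; python3 - <<'E'
from h import *
s=inch();print(s,s[1][:2]@EY)
E
```

```text
clock: 22.15
tcp_pos: [0.6122, 0.0505, 0.1209]
tcp_rot: [0.996, 0.09, -0.0, 0.0]
wrist_force: [0.0, 0.1, 0.2]
gripper_width: -0.0003
grip_force: 0.0
clock: 22.45
tcp_pos: [0.6127, 0.0473, 0.121]
tcp_rot: [0.996, 0.09, -0.0, -0.0]
wrist_force: [-1.3, 0.5, -1.2]
gripper_width: -0.0001
grip_force: 0.6
(array([ 59.1747,   0.1198, 121.0392]), array([-1.3077,  0.486 , -1.2481]), np.float64(-1.2002968657310475)) 0.7110399128607048
```

```bash
for i in 1 2 3 4; do python3 -m jog '[[[0,2,0,0,255],[0,0,0,0,255]]]' | grep -E 'tcp_pos|wrist'; done; python3 - <<'E'
from h import *
s=inch();print(s,s[1][:2]@EY)
E
```

```text
tcp_pos: [0.6132, 0.0453, 0.1212]
wrist_force: [0.1, 1.2, -0.6]
tcp_pos: [0.6138, 0.0431, 0.1214]
wrist_force: [-0.4, 1.0, -0.6]
tcp_pos: [0.6142, 0.0411, 0.1214]
wrist_force: [-0.4, 0.8, -0.4]
tcp_pos: [0.6144, 0.0399, 0.1213]
wrist_force: [-0.7, 3.7, -0.7]
(array([ 59.5474,  -7.4208, 121.3265]), array([-0.6526,  3.6792, -0.7422]), np.float64(0.01288593324155008)) 3.7366185852778377
```

The motion stops at the predicted place with force rising. One more millimetre to confirm the stop, then back off and rise away.

```bash
python3 -m jog '[[[0,1,0,0,255],[0,0,0,0,255]]]' | grep -E 'tcp_pos|wrist'; python3 -m jog '[[[0,-5,0,0,255],[0,-15,0,0,255],[0,-15,0,0,255],[0,0,-25,0,255],[0,0,-40,0,255],[-30,0,-20,0,255],[-30,0,0,0,255],[-30,0,0,0,255],[0,0,0,0,255],[0,0,0,0,255]]]'; python3 - <<'E'
from h import *
print(inch())
im=save('wrist','w9'); cv2.imwrite('pics/w9x.png',cv2.resize(im,(784,588))[:,:,::-1]); env.capture('side')
for n in ['gauge_handle','selector_tip']:
    for c in ['wrist','side']:
        for d in env.mark_of(c,n):
            p=np.array(d['point']); q=p[:2]-C; print(n,c,np.round(p,3),round(d['conf'],2),'chassis',np.r_[q@EX,q@EY])
E
```

```text
tcp_pos: [0.6144, 0.0397, 0.1213]
wrist_force: [-1.0, 5.9, -0.4]
clock: 24.45
tcp_pos: [0.5197, 0.0574, 0.2069]
tcp_rot: [0.996, 0.09, 0.001, 0.0]
wrist_force: [-0.6, 0.3, 0.3]
gripper_width: -0.0002
grip_force: 0.0
(array([-30.579 ,  26.6547, 206.8765]), array([-0.5649,  0.2513,  0.3017]), np.float64(-0.5111638022780037))
gauge_handle wrist [ 0.531 -0.016  0.06 ] 0.61 chassis [-0.032  -0.0473]
gauge_handle wrist [ 0.452 -0.168  0.028] 0.56 chassis [-0.1369 -0.1837]
gauge_handle side [ 0.532 -0.014  0.058] 0.5 chassis [-0.0315 -0.0457]
selector_tip wrist [0.617 0.021 0.132] 0.93 chassis [ 0.0588 -0.0268]
selector_tip wrist [0.388 0.298 0.002] 0.5 chassis [-0.1174  0.2871]
selector_tip side [0.616 0.022 0.126] 0.54 chassis [ 0.0583 -0.0258]
```

View pics/w9x.png

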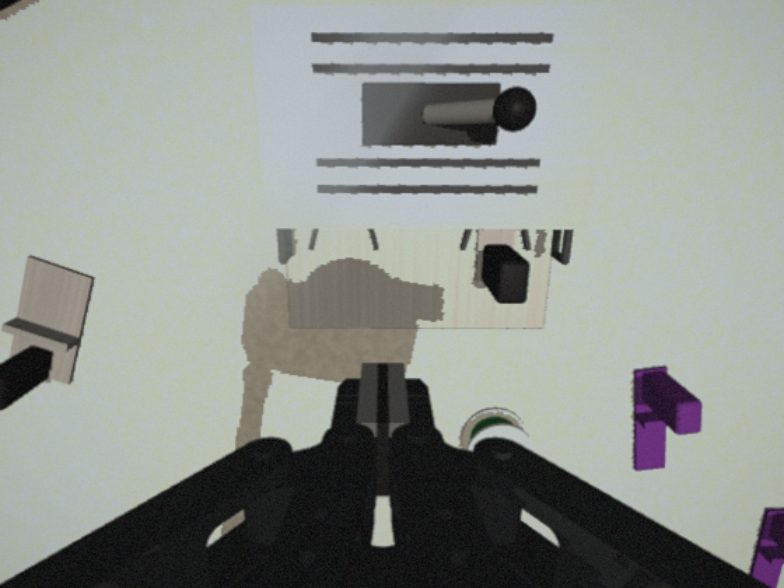

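The toggle leans right with its ball at (515,109), and the gauge is still home at (505,272). I'll check the angle against the pixel, then hand in if it's good.

```bash
python3 - <<'E'
from h import *
for a in (.45,.5,.55,.6): print(a,project('wrist',ch(.06,-.055*np.sin(a),.084+.055*np.cos(a)))*1.4)
print(project('wrist',ch(-.08,-.09,.03))*1.4,'seen (545,328)')
E
```

```text
0.45 [[500.4201 107.8813]]
0.5 [[505.6223 108.0493]]
0.55 [[510.5338 108.2307]]
0.6 [[515.1396 108.4248]]
[[544.912  329.2266]] seen (545,328)
```

The ball is exactly where 0.60 rad puts it. Handing in.

```bash
python3 -c "
from rig import env
print(env.job_done())"
```

```text
the job is handed in; nothing more can be done
None
```

The left slot was blocked at about 17 mm, so the narrow gauge is fully home and released in the right slot, the toggle is fully over to the right (about 0.6 rad), and I handed the job in without getting a verdict back.

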